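# Jack up the lid of the panel press

## Task

Open the heavy lid of the panel press a little and hold it so, so that a colleague can slide the panel out: first swing the lid's folded lifting bracket straight out until it clicks into its end detent, then set the lever jack on the table with its saddle centred under the pad at the bracket's end. Push the jack's handle all the way down and finish while holding it down, with the jack alone carrying the lid; do not lift the lid by hand, do not tip the jack over and do not disturb the other things on the table.

Things in the scene. Friction and masses are not known exactly. Their poses are not given: they have to be found in the camera images.
- press: the panel press, fixed to the table: a plywood bed 160x240 mm with a hinged lid on it, lid top 83 mm above the table with a dark steel weight on it. Origin: centre of the bed's underside, on the table; its -x axis is the front (towards the robot), where the bracket is; the lid's hinge is along the back edge. The lid's front face is 77 mm in front of the origin
- lid (a joint): lid angle, rad: 0 shut, grows as its front rises; it falls shut unless held up. The full jack stroke raises it to about 0.11 to 0.13
- bracket (a joint): swing of the steel lifting bracket at the lid's front right about a vertical pin, rad: 0 folded along the lid's front (pointing to the press's +y), 1.571 straight out (press's -x), its end stop; counter-clockwise from above. Light friction; from 1.2 to 1.4 a spring plunger resists (2 to 4 N at the knob; let go there it slips back to 1.2), past 1.42 it snaps to the stop; seated: above 1.5
- bracket_hinge (a point): centre of the bracket's pin, at the mid-height of the bracket arm (75 mm above the table while the lid is shut). The arm is 20 mm wide, 14 mm high; it reaches 85 mm from the pin to the axis of pad and knob and ends 15 mm farther, in a round end. Its y axis points along the arm to the knob
- bracket_knob (a point): centre (25 mm above the arm's mid-height) of the round upright metal knob on the bracket's end, 16 mm in diameter, standing 34 mm above the arm's top; its top is 116 mm above the table. It can be pinched from above and is the mark that shows where the lift pad is: straight below. Folded, its axis is 30 mm in front of the lid's front face
- lift_pad (a point): centre of the underside of the round rubber lift pad (24 mm across) beneath the bracket's end, 62 mm above the table while the lid is shut, on the knob's axis
- jack: the loose lever jack, about 0.8 kg, standing on the table: base plate 225 x 70 x 10 mm. Origin: on the table, straight below the saddle's centre; its +x axis runs from the saddle to the handle (the base reaches from -30 to 195 mm in x), z up. The handle's pivot is at x = 135 mm, 75 mm up
- jack_grip (a point): point to grasp on the jack's upright square column: x = 75 mm from the saddle, 126 mm above the jack's foot. The column is 26 mm (jack x) by 24 mm (jack y) and 143 mm high. Nothing else is within 25 mm of it between 60 and 143 mm up while the handle is up
- saddle (a point): centre of the top face of the jack's saddle, a steel disc of 32 mm across at the end of the nose that slides up the column; 45 mm above the table while the handle is up, so it passes under the lift pad with 17 mm to spare. It rises 50 mm in step with the handle
- handle (a joint): jack handle, rad: 0 = up (sloping 0.5 rad above level), 0.7 = fully down (0.2 rad below level), its stop. It and the saddle are sprung back when let go. Pushing needs about 2 to 4 N before the saddle meets the pad and 10 to 16 N at the bottom with the lid's weight
- handle_grip (a point): point on the axis of the handle's rubber grip (22 mm thick round bar along the handle), 140 mm from the pivot; the grip reaches from 95 to 186 mm from the pivot. 142 mm above the table with the handle up, 47 mm with it fully down
- dipper: bystander, to be left alone: twin steel oil cup, 39x81x22 mm
- tube_green: bystander, to be left alone: paint tube with a green band, 39x133x30 mm, lying
- jar_teal: bystander, to be left alone: paint jar with a dark lid and a teal band, 58 mm across, 66 mm tall, upright
- masking_roll: bystander, to be left alone: roll of masking tape lying flat, 100 mm across, 25 mm high
- eraser: bystander, to be left alone: eraser block in a card sleeve, 25x48x14 mm
- marker: bystander, to be left alone: felt marker, 17 mm thick, 128 mm long, lying

How it is judged:
On the way, in this order (a step that is already met when the one before it is completed fails the run):
1. the bracket is seated in its end detent, with the lid shut (value of joint bracket above 1.5 rad and value of joint lid below 0.01 rad), for 0.2 s.
2. the jack stands on the table with its saddle under the pad, the lid still shut (all of step 1 and horizontal distance between saddle and lift_pad below 0.012 m and height (world z) of jack below 0.004 m and angle between jack's own z axis and vertical below 0.05 rad), for 0.2 s.
3. the jack has raised the lid (horizontal distance between saddle and lift_pad below 0.016 m and value of joint lid above 0.08 rad and value of joint handle above 0.6 rad and contact force between jack and lid above 3 N), for 0.2 s.
At the end, for the whole second after the job is handed in: Robot holds the handle down (above 0.6 of 0.7 rad, over 1.5 N, still); bracket seated (over 1.48 rad); saddle within 16 mm of the pad axis, carrying the lid (over 3 N); lid up over 0.08 rad, at rest; jack flat on the table; robot not touching lid or bracket (all of step 3 and value of joint bracket above 1.48 rad and velocity of joint handle below 0.05 rad/s and velocity of joint lid below 0.03 rad/s and contact force between any of the fingers, the arm and handle above 1.5 N and contact force between each of the arm, the fingers and lid below 0.3 N and height (world z) of jack below 0.005 m and angle between jack's own z axis and vertical below 0.06 rad); the arm keeps its last pose, push and grip.
It fails at once if the lid is lifted otherwise than by the jack (value of joint lid above 0.03 rad and not (horizontal distance between saddle and lift_pad below 0.03 m)).
It fails at once if the jack is tipped over (angle between jack's own z axis and vertical above 0.5 rad).
It fails at once if another thing on the table is disturbed (distance of any of dipper, tube_green, jar_teal, masking_roll, eraser, marker from where it was at the start of the episode above 0.03 m).
It also fails if it takes over 61 s, if anything falls off the work surface, if the arm or the gripper's body presses on something with over 40 N, if the wrist force passes 120 N, or if a joint passes its speed limit or range.

## Robot

A 7-joint arm with a two-finger parallel gripper is mounted at the origin on a cart in front of the work surface, level with it; the furniture and walls round the work are solid. World frame = base frame: x ahead of the robot, y to its left, z up, the work surface at z = 0. Lengths are in m, angles in rad, forces in N, time in s.
With the tool pointing down it reaches from about 0.4 to 0.85 m from the base axis. Payload 10.4 kg.
Tool frame: the origin (TCP) lies at the centre of the arm's flange, where the gripper is bolted on; the fingertips stand 173 mm ahead of it and the grasp point (between the pads) lies 155 mm ahead of it (manip.nose_length is the distance from the TCP to the fingertips, in m); z points along the fingers, x is the direction in which the jaws open and shut, and the axes are right-handed (so a half turn about z gives the same grasp; the last joint's range is limited). The gripper opens to 85 mm and grips with 20 to 120 N. Pads are 22 mm wide; open, the fingers measure 114 mm over their backs; the gripper's body (76 mm by 85 mm) begins 54 mm behind the grasp point. The pads swing forward as they close: fully open they stand 13 mm farther back than shut.
Start: joints at [1.137, 0.332, -0.065, 1.46, 0.022, 1.35, -0.088], TCP at [0.25, -0.573, 0.405] pointing down, gripper open.
Joint ranges: [-2.6, 2.6], [-0.5, 2.12], [-1.47, 1.34], [0.16, 2.42], [-1.27, 4.41], [0.06, 2.06], [-2.6, 2.6]. Speed limits (rad/s): [2.22, 2.22, 2.79, 2.79, 3.14, 3.14, 3.14].

## Interface

Orientations are given as a unit quaternion [x, y, z, w].
In Python, from workcell import status, cams, order, manip gives the robot as it stands.
- The arm moves only by the tool servo_tool, never from a script. Its argument "motion" is a list that holds one entry, the list of rows, each a list of 6 numbers: the shift along the tool's x, y, z in units of 50 mm (1.0 is 50 mm), then the turn, a rotation vector about the tool's x, y, z in units of 5 degrees (1.0 is 5 degrees). In form: [[[x, y, z, ax, ay, az], ...]]. A call has 1 to 12 rows; each row shifts and turns the pose as measured when the row begins, along the tool's axes as they then stand; what a row does not reach is not made up. A row lasts 1/10 s, in which the tool goes at most 50 mm and 8.59 degrees, less where a joint would pass 70% of its speed; a pose out of reach is approached as far as the arm can. A call is refused whole if a number of a shift passes 1 or a number of a turn 1, either way. A call with a gripper value outside its range is refused whole. "jaw" is the closure in counts, from 0 (fully open) to 255 (shut), set as the call begins (left out, the last holds). The fingers move at their own pace and stop on an object; "force" is the grip in N (left out, the last holds). Time passes only in rows, so rows that do not move let the fingers close. It gives the time, the measured TCP pose, the force and the opening at its end, in the units of the state.
- status.get_obs(): the state, without advancing time (a new reading comes with each control period).
- cams.camera(name): name is "scene" or "top"; returns a dict with "color" (384x512x3 uint8, red, green, blue), "vertical_fov" (degrees; the focal length in pixels is half the picture's height over the tangent of half this angle, whatever the lens; pixels are square), "cx", "cy" (the principal point, pixels), "extrinsics" (4x4, takes a point from camera to world coordinates). Camera axes: x right, y down, z forward; pixel columns grow to the right and rows downward; lengths in m; the calibration is good to about 2 mm. A picture is of the moment at which its call begins. There is no depth.
- order.hand_in(): hands the job in, once; it reports no verdict.
The state is a dict: "clock": time; "joint_pos": joint angles; "joint_velocities": joint speeds; "tau": joint torques, N m; "position": TCP position; "ee_rot": TCP orientation; "ft_force": force on the tool from outside, world axes, zero at the start; "torque": the same for the moment, N m; "grip_width": opening from 0.0 (shut) to 1.0 (fully open).
Only numpy, scipy, OpenCV 4.12 (cv2) and the standard library are available. Lean on these libraries where they do the work, as an engineer would, in place of code of your own. Each camera call takes 0.05 s, during which the arm holds its last target.

## Working session

There is one attempt and no reset: what is moved stays moved. The work goes in short steps, Python scripts to look and compute and a tool call to move; the robot and the scene stay as the last step left them, time stands still between calls to the robot, and variables do not carry over. Pictures are saved under pics/ and viewed, and the job is handed in when it is done.

Besides the shell and the picture viewer there is one more tool, called after "Call:" in YAML: its name, and indented under it one key for each argument. servo_tool: Moves the arm, as the interface text tells. Its arguments: {"type":"object","properties":{"motion":{"type":"array","items":{"type":"array","items":{"type":"array","items":{"type":"number"}}}},"jaw":{"type":"number"},"force":{"type":"number"}},"required":["motion"]}

```bash
ls; mkdir -p pics
python3 - <<'E'
from workcell import status,cams,order,manip
import cv2
print(status.get_obs(), manip.nose_length)
for n in("scene","top"):
    c=cams.camera(n); cv2.imwrite(f"pics/{n}0.png",c["color"][:,:,::-1]); print(n,c["vertical_fov"],c["cx"],c["cy"],c["extrinsics"].tolist() if hasattr(c["extrinsics"],'tolist') else c["extrinsics"])
E
```

```text
pics
{'clock': 0.0, 'joint_pos': array([ 1.13736602,  0.33288171, -0.06471088,  1.46096819,  0.02160948,
        1.34989016, -0.0885076 ]), 'joint_velocities': array([ 0.00032868,  0.00112117, -0.00089912,  0.00014429, -0.00194703,
        0.00152193,  0.00045218]), 'tau': array([-5.54775306e-04, -6.25457811e+01,  4.85483254e-02, -3.91612852e+01,
        1.61169574e-02,  1.00960521e-02, -2.61379466e-05]), 'position': array([ 0.24956265, -0.57286693,  0.4038968 ]), 'ee_rot': array([ 8.36478954e-01, -5.47998569e-01, -6.26413781e-04, -3.66416868e-04]), 'ft_force': array([ 1.4189133 , -0.58309225,  0.37366851]), 'torque': array([-0.04426366,  0.00493007, -0.00973339]), 'grip_width': 0.9993502185045479} 0.1734
scene 50.28992583223052 253.7643268145601 198.97164975868046 [[-0.49693155639392467, -0.3427864234619119, 0.7972179727967142, -0.6570662250679116], [-0.8677067312556228, 0.18356843793450964, -0.46193901884119554, 0.6778358183144338], [0.012002366166468855, -0.9213034768655087, -0.38865903658853884, 0.7166886671814431], [0.0, 0.0, 0.0, 1.0]]
top 46.127472801002604 261.80105452114475 188.89899149774016 [[-0.020913065136754172, -0.9941267761604312, 0.10618190348385151, 0.40940064117101893], [-0.999754887101327, 0.0200222740601335, -0.009448505621203106, -0.029279267475690023], [0.0072670092609600405, -0.10635347414320317, -0.9943018299862836, 1.5036932209459177], [0.0, 0.0, 0.0, 1.0]]
```

View pics/scene0.png

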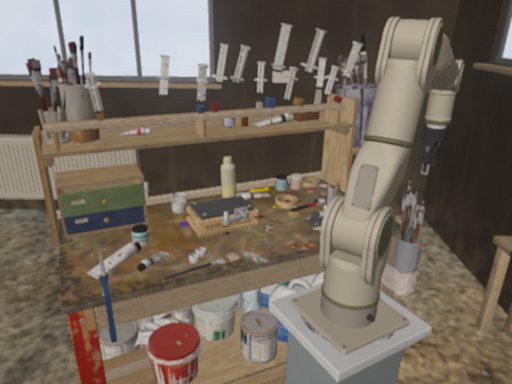

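View pics/top0.png

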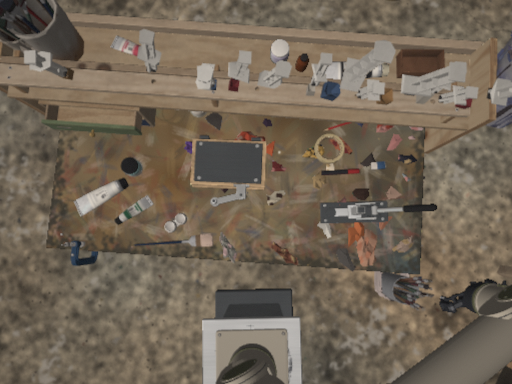

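```bash
cat > h.py <<'E'
from workcell import status,cams,order,manip
import cv2,numpy as np
def cam(n):
    c=cams.camera(n); f=192/np.tan(np.radians(c["vertical_fov"])/2); return c,f,np.array(c["extrinsics"])
def ray(C,u,v,z):
    c,f,E=C; d=E[:3,:3]@np.array([(u-c["cx"])/f,(v-c["cy"])/f,1]); o=E[:3,3]; return o+d*(z-o[2])/d[2]
def proj(C,p):
    c,f,E=C; q=E[:3,:3].T@(np.array(p)-E[:3,3]); return [c["cx"]+f*q[0]/q[2],c["cy"]+f*q[1]/q[2]]
def crop(C,x,y,w,h,s,name):
    im=C[0]["color"][y:y+h,x:x+w,::-1]; cv2.imwrite("pics/"+name,cv2.resize(im,None,fx=s,fy=s,interpolation=cv2.INTER_CUBIC))
E
python3 - <<'E'
from h import *
C=cam("top"); crop(C,100,0,200,150,4,"top0z.png")
crop(C,256,0,200,150,4,"top0r.png")
E
python3 - <<'E'
from h import *
C=cam("top"); crop(C,180,125,100,90,8,"a.png")
crop(C,310,150,135,90,6,"b.png")
S=cam("scene"); crop(S,180,170,150,100,5,"c.png")
E
```

```text
(no output)
```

View pics/a.png

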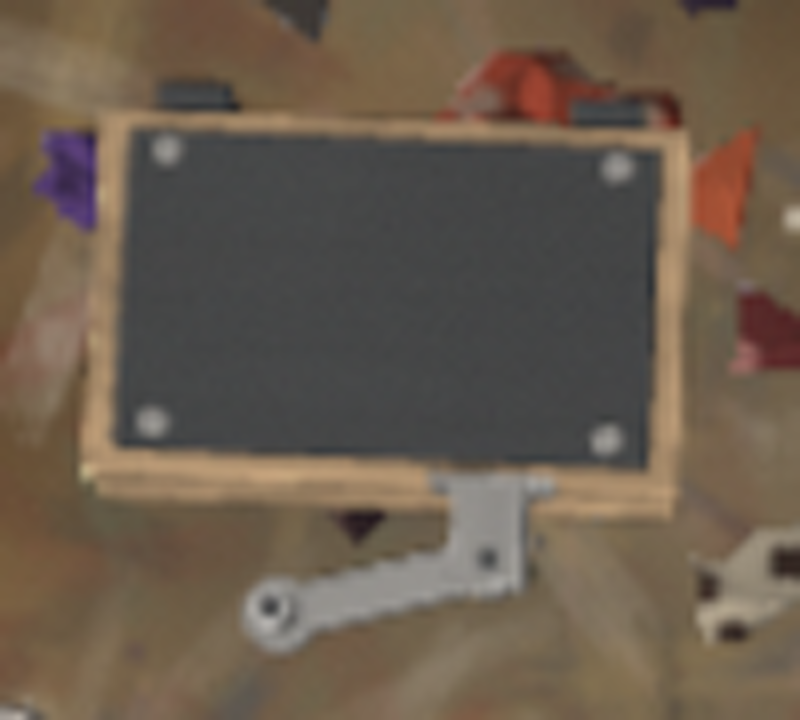

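View pics/b.png

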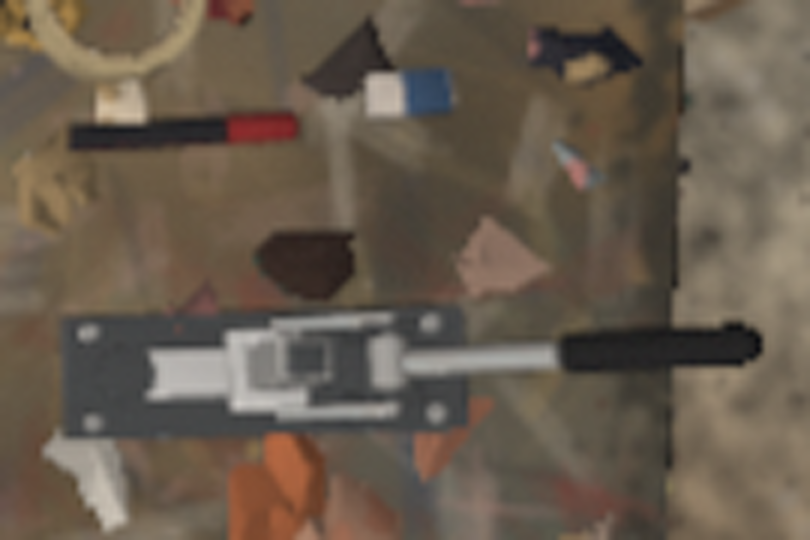

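View pics/c.png

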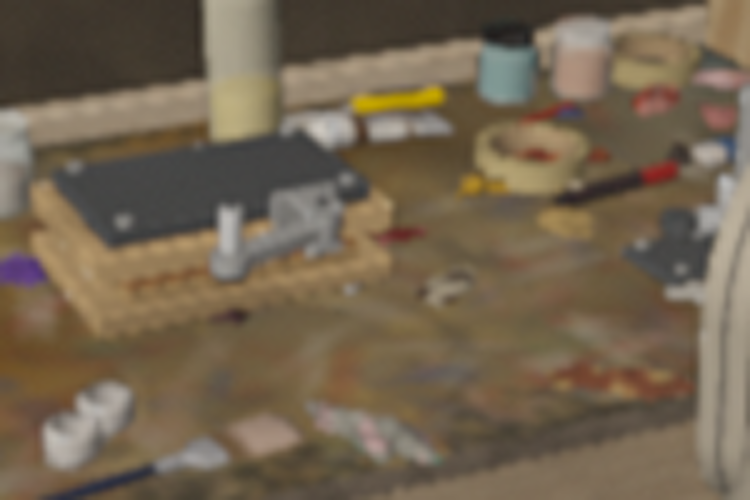

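Run:
```python
from h import *
C=cam("top")
A=lambda x,y,z:ray(C,180+(x+.5)/8-.5,125+(y+.5)/8-.5,z)
B=lambda x,y,z:ray(C,310+(x+.5)/6-.5,150+(y+.5)/6-.5,z)
k=A(270,605,.116);p=A(487,558,.083);print("knob",k,"pin",p,np.hypot(*(k-p)[:2]))
for q in [(105,113),(688,132),(672,485),(85,470)]: print("lid",A(*q,.066 if 0 else .07))
for q in [(167,151),(618,168),(607,440),(152,422)]: print("bolt",A(*q,.085))
# knob from scene triangulate check: top at c.png (230,208)
S=cam("scene"); print("knobS",ray(S,180+230/5-.4,170+208/5-.4,.116))
for q in [(64,318),(464,306),(468,438),(64,438)]: print("base",B(*q,.010))
for q in [(88,333),(430,322),(436,412),(93,422)]: print("jbolt",B(*q,.012))
print("column",B(306,356,.143))
print("grip end",B(750,343,.160))
print("scene jack", B(306,356,.143))
```

```text
knob [0.52559574 0.10779646 0.116     ] pin [0.54525846 0.02515216 0.083     ] 0.08495118065357891
lid [0.73020431 0.17705505 0.07      ]
lid [ 0.71783828 -0.058322    0.07      ]
lid [ 0.57433579 -0.04878962  0.07      ]
lid [0.58508191 0.18571324 0.07      ]
bolt [0.7109197  0.15023493 0.085     ]
bolt [ 0.70052227 -0.02972989  0.085     ]
bolt [ 0.59107712 -0.02320874  0.085     ]
bolt [0.60186641 0.15687599 0.085     ]
knobS [0.52577352 0.10641975 0.116     ]
base [ 0.51926681 -0.23675666  0.01      ]
base [ 0.5214151  -0.45909076  0.01      ]
base [ 0.44835828 -0.45761416  0.01      ]
base [ 0.45297444 -0.23445451  0.01      ]
jbolt [ 0.51053903 -0.24947092  0.012     ]
jbolt [ 0.51277092 -0.43920661  0.012     ]
jbolt [ 0.4629727  -0.44007731  0.012     ]
jbolt [ 0.46137708 -0.25047649  0.012     ]
column [ 0.48779996 -0.33973004  0.143     ]
grip end [ 0.48876758 -0.55790557  0.16      ]
scene jack [ 0.48779996 -0.33973004  0.143     ]
```

Call:
servo_tool:
  motion:
    - [[0,0,0,0,0,0.94],[0,0,0,0,0,0.94],[0,0,0,0,0,0.94],[0,0,0,0,0,0.94],[0,0,0,0,0,0.94],[0,0,0,0,0,0]]
  jaw: 0
  force: 30

```text
clock: 0.95
position: [0.2495, -0.5729, 0.4042]
ee_rot: [-0.702, 0.712, 0.0, 0.0]
ft_force: [0.7, 0.2, -0.3]
grip_width: 1.0
```

```bash
cat >> h.py <<'E'
from scipy.spatial.transform import Rotation as Ro
def go(x,y,z,yaw=None,n=None):
    "units (tool axes) needed to reach world TCP; yaw=angle of tool x"
    o=status.get_obs(); R=Ro.from_quat(o["ee_rot"]).as_matrix(); d=np.array([x,y,z])-o["position"]
    u=R.T@d/.05; print("pos",o["position"].round(4),"t",round(o["clock"],2),"units",u.round(2),"n",np.abs(u).max().round(1),"x-yaw",np.degrees(np.arctan2(R[1,0],R[0,0])).round(1),"tilt",R[:,2].round(3),"j7",o["joint_pos"][6].round(2),"F",o["ft_force"].round(1),"g",round(o["grip_width"],3))
    if yaw is not None:
        T=np.array([[np.cos(np.radians(yaw)),np.sin(np.radians(yaw)),0],[np.sin(np.radians(yaw)),-np.cos(np.radians(yaw)),0],[0,0,-1]]).T
        T=np.column_stack([[np.cos(np.radians(yaw)),np.sin(np.radians(yaw)),0],[np.sin(np.radians(yaw)),-np.cos(np.radians(yaw)),0],[0,0,-1]])
        print("turn units",(np.degrees(Ro.from_matrix(R.T@T).as_rotvec())/5).round(2))
E
python3 -c "
from h import *
go(.5256,.1075,.34,-90)"
```

```text
pos [ 0.2495 -0.5729  0.4042] t 0.95 units [-13.69  -5.32   1.29] n 13.7 x-yaw -90.9 tilt [-0.     0.001 -1.   ] j7 -0.5 F [ 0.7  0.2 -0.3] g 1.0
turn units [ 0.    0.01 -0.17]
```

Call:
servo_tool:
  motion:
    - [[-0.8,-0.45,0,0,0,0],[-0.8,-0.45,0,0,0,0],[-0.8,-0.45,0,0,0,0],[-0.8,-0.45,0,0,0,0],[-0.8,-0.45,0,0,0,0],[-0.8,-0.45,0,0,0,0],[-0.8,-0.45,0,0,0,0],[-0.8,-0.45,0,0,0,0],[-0.8,-0.3,0,0,0,0],[-0.8,-0.3,0,0,0,0],[-0.8,-0.3,0,0,0,0],[-0.8,-0.3,0,0,0,0]]

```text
clock: 2.15
position: [0.4956, -0.0806, 0.4035]
ee_rot: [0.709, -0.705, 0.002, 0.002]
ft_force: [0.5, -0.5, 0.8]
grip_width: 1.002
```

```bash
python3 -c "
from h import *
go(.5256,.1075,.34,-90)"
```

```text
pos [ 0.4956 -0.0806  0.4035] t 2.15 units [-3.77 -0.62  1.25] n 3.8 x-yaw -89.6 tilt [ 0.    -0.005 -1.   ] j7 -1.53 F [ 0.5 -0.5  0.8] g 1.002
turn units [-0.01 -0.06  0.08]
```

Call:
servo_tool:
  motion:
    - [[-0.8,-0.12,0.2,0,0,0],[-0.8,-0.12,0.2,0,0,0],[-0.8,-0.12,0.2,0,0,0],[-0.8,-0.12,0.2,0,0,0],[-0.6,-0.12,0.2,0,0,0.08],[0,0,0,0,0,0]]

```text
clock: 2.75
position: [0.5236, 0.1239, 0.3525]
ee_rot: [0.716, -0.698, 0.003, -0.001]
ft_force: [-1.0, -0.2, 0.9]
grip_width: 0.999
```

```bash
python3 -c "
from h import *
go(.5256,.1075,.263,-90)"
```

```text
pos [0.5236 0.1239 0.3525] t 2.75 units [ 0.32 -0.02  1.79] n 1.8 x-yaw -88.6 tilt [ 0.006 -0.003 -1.   ] j7 -1.98 F [-1.  -0.2  0.9] g 0.999
turn units [-0.06 -0.04  0.28]
```

Call:
servo_tool:
  motion:
    - [[0.32,-0.02,0,0,0,0.2],[0,0,0.5,0,0,0],[0,0,0.4,0,0,0],[0,0,0.3,0,0,0],[0,0,0,0,0,0]]

```text
clock: 3.25
position: [0.5267, 0.0992, 0.2922]
ee_rot: [0.709, -0.705, 0.005, -0.001]
ft_force: [0.2, -0.1, 0.9]
grip_width: 0.997
```

```bash
python3 -c "
from h import *
go(.5256,.1075,.263,-90)
S=cam('scene'); crop(S,180,170,150,100,5,'d.png')"
```

```text
pos [0.5267 0.0992 0.2922] t 3.25 units [-0.17  0.03  0.58] n 0.6 x-yaw -89.7 tilt [ 0.008 -0.006 -1.   ] j7 -1.98 F [ 0.2 -0.1  0.9] g 0.997
turn units [-0.1  -0.07  0.07]
```

View pics/d.png

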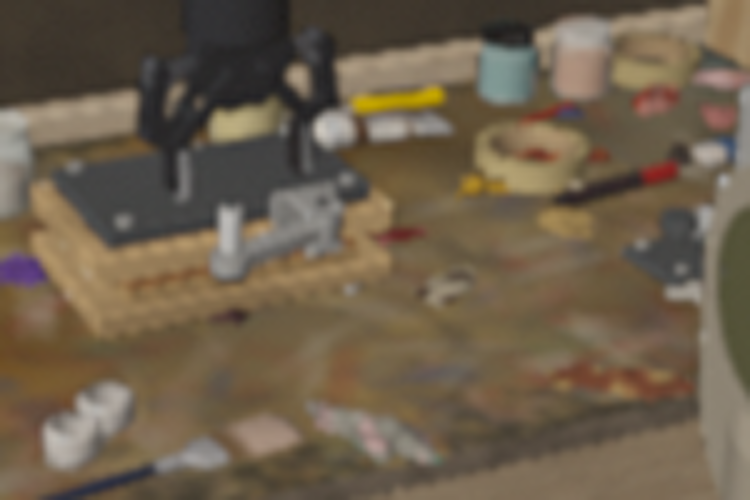

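Call:
servo_tool:
  motion:
    - [[-0.16,0.02,0.3,0,0,0],[0,0,0.24,0.1,0.1,0],[0,0,0,0,0,0]]

```text
clock: 3.6
position: [0.5273, 0.1055, 0.2667]
ee_rot: [0.708, -0.706, 0.014, -0.002]
ft_force: [-0.6, -0.2, -0.5]
grip_width: 0.996
```

```bash
python3 -c "
from h import *
go(.5256,.1075,.263,-90)
S=cam('scene'); crop(S,180,170,150,100,5,'d1.png')"
```

```text
pos [0.5273 0.1055 0.2667] t 3.6 units [-0.04  0.04  0.07] n 0.1 x-yaw -89.8 tilt [ 0.023 -0.016 -1.   ] j7 -2.02 F [-0.6 -0.2 -0.5] g 0.996
turn units [-0.26 -0.19  0.03]
```

View pics/d1.png

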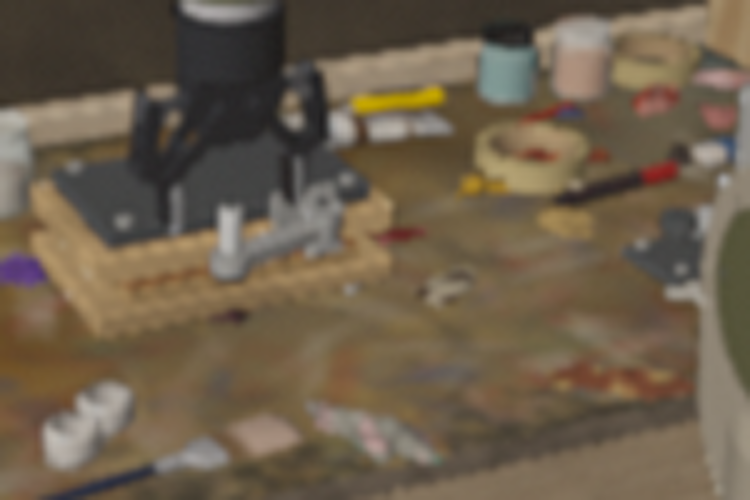

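```bash
python3 -c "
from h import *
S=cam('scene')
for p in [(.5256,.1075,.107),(.5256,.1075,.116),(.5256,.0675,.107),(.5256,.1475,.107),(.5306,.0675,.107),(.5306,.1475,.107)]:
  q=proj(S,p); print(p,(q[0]-180)*5,(q[1]-170)*5)
T=cam('top'); crop(T,180,125,100,90,8,'d2.png')"
```

```text
(0.5256, 0.1075, 0.107) 226.91995403322125 217.99404233527753
(0.5256, 0.1075, 0.116) 226.72864722661274 206.3932474028951
(0.5256, 0.0675, 0.107) 277.2758967354589 206.7959321451994
(0.5256, 0.1475, 0.107) 175.2579139850195 229.48260130288247
(0.5306, 0.0675, 0.107) 274.0578948017612 204.23595835687806
(0.5306, 0.1475, 0.107) 172.24129551768385 226.7931210876506
```

View pics/d2.png

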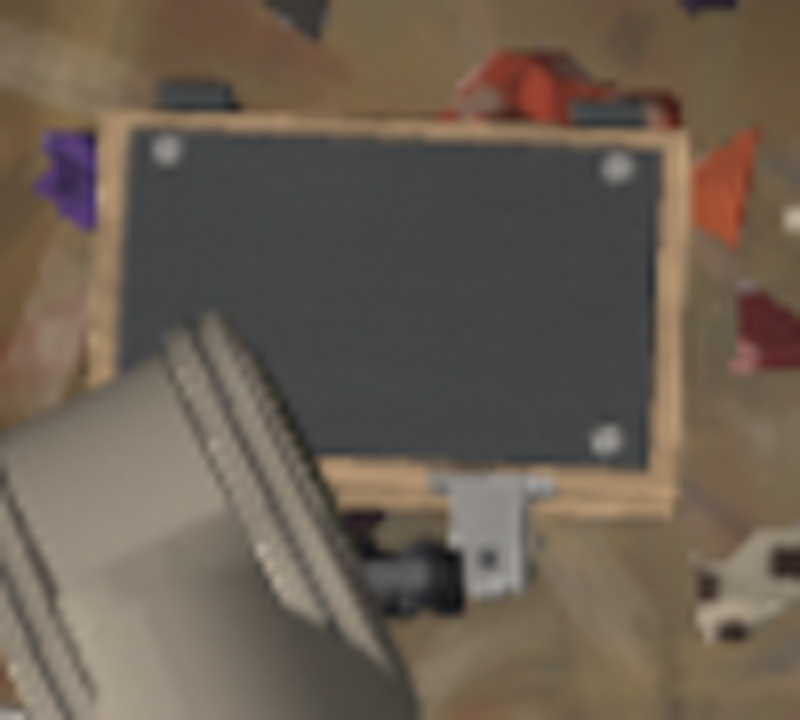

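Call:
servo_tool:
  motion:
    - [[-0.04,0.03,0.07,-0.26,-0.19,0],[0,0,0,0,0,0]]

```text
clock: 3.95
position: [0.5265, 0.1082, 0.2653]
ee_rot: [0.708, -0.706, -0.001, -0.001]
ft_force: [-0.8, -0.1, 0.3]
grip_width: 1.002
```

Call:
servo_tool:
  motion:
    - [[0,0,0,0,0,0],[0,0,0,0,0,0],[0,0,0,0,0,0],[0,0,0,0,0,0],[0,0,0,0,0,0],[0,0,0,0,0,0],[0,0,0,0,0,0]]
  jaw: 255
  force: 25

```text
clock: 4.65
position: [0.5272, 0.1068, 0.266]
ee_rot: [0.708, -0.706, 0.001, -0.001]
ft_force: [0.5, -0.0, -0.9]
grip_width: 0.175
```

```bash
python3 -c "
from h import *
go(.5256,.1075,.263,-90)
S=cam('scene'); crop(S,180,170,150,100,5,'e.png')"
```

```text
pos [0.5272 0.1068 0.266 ] t 4.65 units [-0.01  0.03  0.06] n 0.1 x-yaw -89.9 tilt [ 0.003  0.001 -1.   ] j7 -2.01 F [ 0.5 -0.  -0.9] g 0.175
turn units [-0.03  0.01  0.02]
```

View pics/e.png

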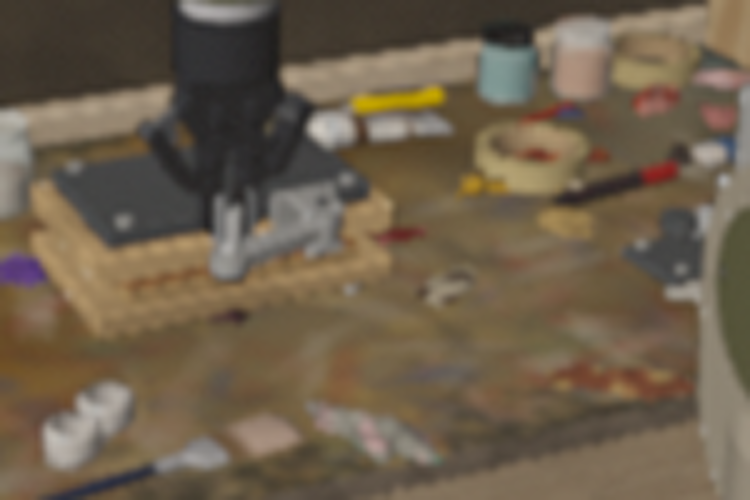

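Call:
servo_tool:
  motion:
    - [[0.05,0.16,0,0,0,0],[0.06,0.16,0,0,0,0],[0.08,0.15,0,0,0,0],[0.09,0.14,0,0,0,0],[0.11,0.13,0,0,0,0],[0.12,0.12,0,0,0,0]]

```text
clock: 5.3
position: [0.4802, 0.0827, 0.266]
ee_rot: [0.709, -0.705, -0.001, -0.003]
ft_force: [0.4, 3.9, 0.1]
grip_width: 0.173
```

```bash
cat >> h.py <<'E'
def arc(phis,pin=(.5453,.0252),z=.265):
    o=status.get_obs(); p=o["position"]; r=p[:2]-pin; print("r",np.hypot(*r).round(4),"phi",np.arctan2(-r[0],r[1]).round(3))
    for f in phis: go(pin[0]-.085*np.sin(f),pin[1]+.085*np.cos(f),z,-90)
E
python3 -c "
from h import *
arc([.834,.934,1.034,1.3,1.512])"
```

```text
r 0.0868 phi 0.848
pos [0.4802 0.0827 0.266 ] t 5.3 units [ 0.01 -0.04  0.02] n 0.0 x-yaw -89.6 tilt [ 0.004  0.005 -1.   ] j7 -1.94 F [0.4 3.9 0.1] g 0.173
turn units [-0.04  0.06  0.08]
pos [0.4802 0.0827 0.266 ] t 5.3 units [0.14 0.07 0.02] n 0.1 x-yaw -89.6 tilt [ 0.004  0.005 -1.   ] j7 -1.94 F [0.4 3.9 0.1] g 0.173
turn units [-0.04  0.06  0.08]
pos [0.4802 0.0827 0.266 ] t 5.3 units [0.28 0.16 0.02] n 0.3 x-yaw -89.6 tilt [ 0.004  0.005 -1.   ] j7 -1.94 F [0.4 3.9 0.1] g 0.173
turn units [-0.04  0.06  0.08]
pos [0.4802 0.0827 0.266 ] t 5.3 units [0.69 0.34 0.02] n 0.7 x-yaw -89.6 tilt [ 0.004  0.005 -1.   ] j7 -1.94 F [0.4 3.9 0.1] g 0.173
turn units [-0.04  0.06  0.08]
pos [0.4802 0.0827 0.266 ] t 5.3 units [1.05 0.4  0.01] n 1.0 x-yaw -89.6 tilt [ 0.004  0.005 -1.   ] j7 -1.94 F [0.4 3.9 0.1] g 0.173
turn units [-0.04  0.06  0.08]
```

Call:
servo_tool:
  motion:
    - [[0.14,0.08,0,0,0,0],[0.15,0.08,0,0,0,0],[0.15,0.07,0,0,0,0],[0.16,0.06,0,0,0,0],[0.16,0.04,0,0,0,0],[0.16,0.02,0,0,0,0],[0.1,0,0,0,0,0]]

```text
clock: 6.0
position: [0.4539, 0.034, 0.2658]
ee_rot: [0.712, -0.702, -0.007, 0.0]
ft_force: [-5.5, 3.0, 5.6]
grip_width: 0.177
```

```bash
python3 -c "
from h import *
arc([1.512])"
```

```text
r 0.0919 phi 1.475
pos [0.4539 0.034  0.2658] t 6.0 units [ 0.08 -0.13  0.01] n 0.1 x-yaw -89.2 tilt [-0.011  0.009 -1.   ] j7 -1.79 F [-5.5  3.   5.6] g 0.177
turn units [0.12 0.11 0.16]
```

Call:
servo_tool:
  motion:
    - [[0.1,-0.06,0,0.12,0.11,0.15],[0.05,-0.04,0,0,0,0],[0,0,0,0,0,0]]

```text
clock: 6.3
position: [0.4544, 0.0286, 0.2658]
ee_rot: [0.708, -0.706, -0.004, 0.003]
ft_force: [10.8, -0.1, -7.8]
grip_width: 0.174
```

```bash
python3 -c "
from h import *
arc([1.512])
T=cam('top'); crop(T,180,125,100,90,8,'f2.png')
S=cam('scene'); crop(S,180,170,150,100,5,'f.png')"
```

```text
r 0.0909 phi 1.533
pos [0.4544 0.0286 0.2658] t 6.3 units [-0.03 -0.12  0.01] n 0.1 x-yaw -89.8 tilt [-0.01   0.003 -1.   ] j7 -1.8 F [10.8 -0.1 -7.8] g 0.174
turn units [0.12 0.03 0.03]
```

View pics/f.png

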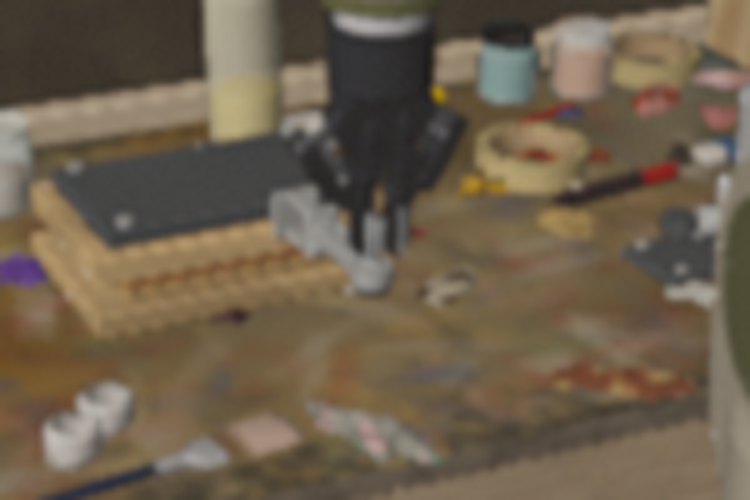

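View pics/f2.png

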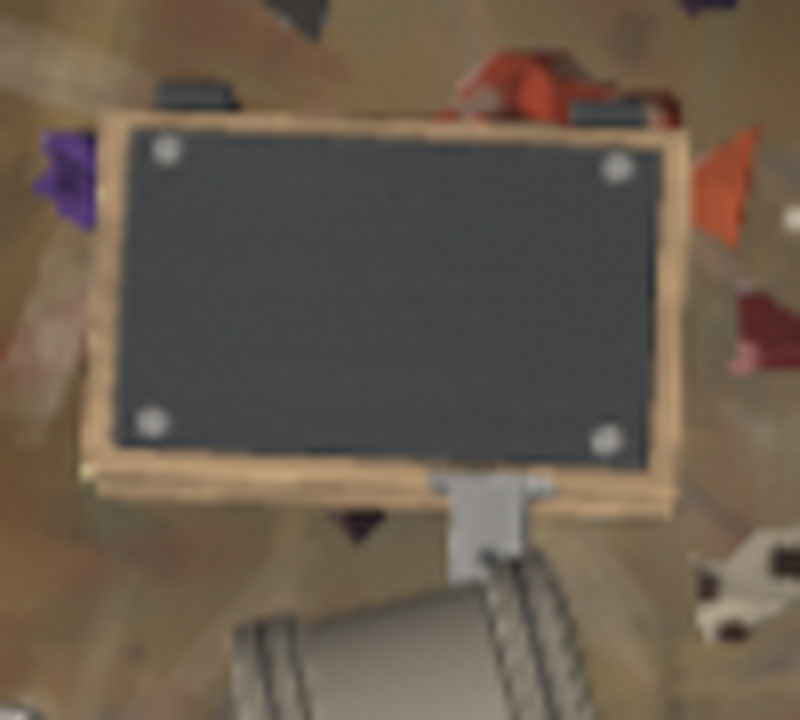

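Call:
servo_tool:
  motion:
    - [[0,0,0,0,0,0],[0,0,0,0,0,0],[0,0,0,0,0,0],[0,0,0,0,0,0],[0,0,-0.4,0,0,0],[0,0,-0.8,0,0,0],[0,0,-0.8,0,0,0],[0.8,0,-0.2,0,0,0],[0.8,0,0,0,0,0],[0.8,0,0,0,0,0],[0.8,0,0,0,0,0]]
  jaw: 0

```text
clock: 7.5
position: [0.4536, -0.1348, 0.3806]
ee_rot: [0.71, -0.704, -0.004, 0.005]
ft_force: [1.0, 0.0, -0.3]
grip_width: 1.004
```

```bash
python3 -c "
from h import *
go(.4875,-.339,.34,0)
T=cam('top'); crop(T,180,140,90,90,8,'g.png')"
```

```text
pos [ 0.4536 -0.1348  0.3806] t 7.5 units [ 4.09 -0.65  0.81] n 4.1 x-yaw -89.5 tilt [-0.012 -0.001 -1.   ] j7 -1.38 F [ 1.   0.  -0.3] g 1.004
turn units [  0.13   0.1  -17.9 ]
```

View pics/g.png

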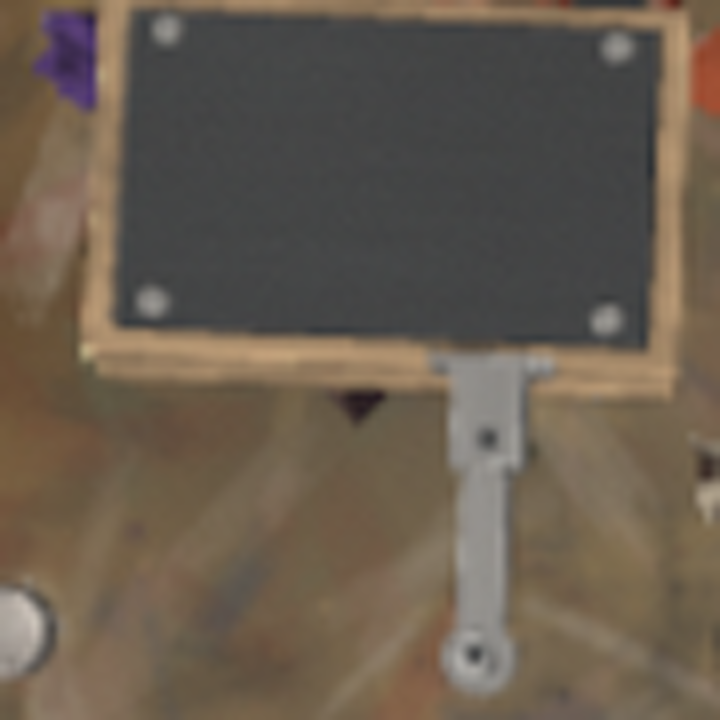

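Call:
servo_tool:
  motion:
    - [[0.5,0,0,0,0,-1],[0.5,0,0,0,0,-1],[0.5,0,0,0,0,-1],[0.5,0,0,0,0,-1],[0,0,0,0,0,-1],[0,0,0,0,0,-1],[0,0,0,0,0,-1],[0,0,0,0,0,-1],[0,0,0,0,0,-1],[0,0,0,0,0,-1],[0,0,0,0,0,-1],[0,0,0,0,0,-1]]

```text
clock: 8.75
position: [0.4632, -0.2486, 0.3778]
ee_rot: [0.97, -0.244, -0.009, 0.003]
ft_force: [0.1, 0.3, 0.2]
grip_width: 1.002
```

Call:
servo_tool:
  motion:
    - [[0,0,0,0,0,-1],[0,0,0,0,0,-1],[0,0,0,0,0,-1],[0,0,0,0,0,-1],[0,0,0,0,0,-1],[0,0,0,0,0,-0.5],[0,0,0,0,0,0]]

```text
clock: 9.45
position: [0.4621, -0.2483, 0.3765]
ee_rot: [1.0, 0.004, -0.012, 0.0]
ft_force: [0.0, -0.4, 0.8]
grip_width: 0.999
```

```bash
python3 -c "
from h import *
T=cam('top')
A=lambda x,y,z:ray(T,180+(x+.5)/8-.5,140+(y+.5)/8-.5,z)
k=A(475,654,.116);p=A(487,438,.083);print(k,p,np.hypot(*(k-p)[:2]),np.arctan2(-(k-p)[0],(k-p)[1])+.059)
go(.4875,-.339,.34,0.5)"
```

```text
[0.45894137 0.02981289 0.116     ] [0.54525846 0.02515216 0.083     ] 0.08644282496635465 1.5758532486425263
pos [ 0.4621 -0.2483  0.3765] t 9.5 units [0.51 1.82 0.72] n 1.8 x-yaw 0.4 tilt [-0.024 -0.001 -1.   ] j7 0.35 F [ 0.   0.  -0.3] g 0.995
turn units [ 0.01  0.27 -0.02]
```

Call:
servo_tool:
  motion:
    - [[0.17,0.6,0.1,0,0.27,0],[0.17,0.6,0.1,0,0,0],[0.17,0.5,0.1,0,0,0],[0,0.1,0,0,0,0],[0,0,0,0,0,0]]

```text
clock: 10.0
position: [0.4889, -0.34, 0.3608]
ee_rot: [1.0, 0.0, -0.0, 0.0]
ft_force: [-0.1, 1.1, 0.1]
grip_width: 0.999
```

```bash
python3 -c "
from h import *
go(.4875,-.339,.281,0.5)
T=cam('top'); crop(T,300,150,135,90,6,'h1.png')
S=cam('scene'); crop(S,270,160,110,90,6,'h2.png')"
```

```text
pos [ 0.4889 -0.34    0.3608] t 10.0 units [-0.03 -0.02  1.6 ] n 1.6 x-yaw 0.0 tilt [-0.    -0.001 -1.   ] j7 0.45 F [-0.1  1.1  0.1] g 0.999
turn units [ 0.01  0.   -0.09]
```

View pics/h1.png

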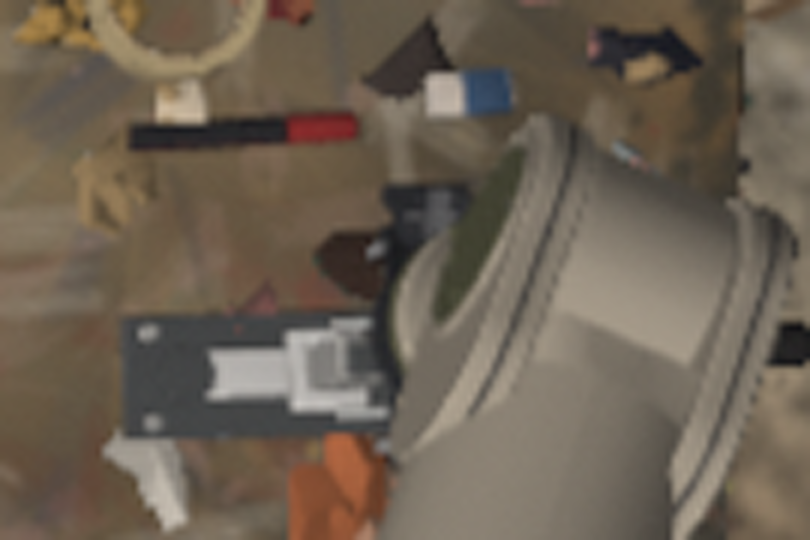

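View pics/h2.png

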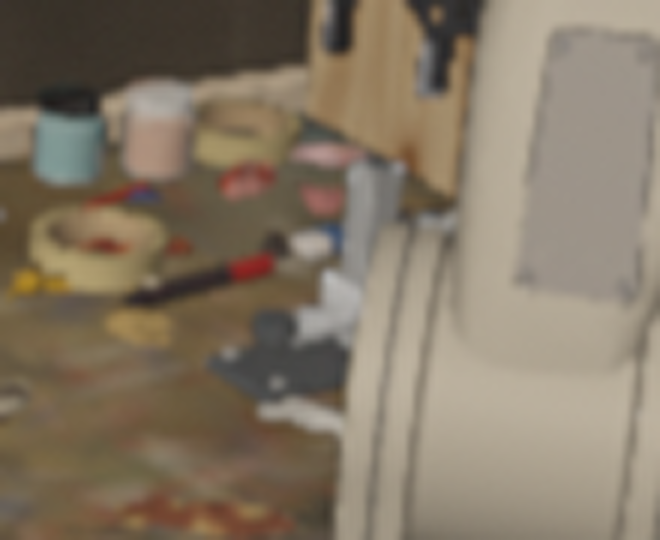

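```bash
python3 -c "
from h import *
T=cam('top');S=cam('scene')
for p in [(.487,-.264,.045),(.4875,-.339,.143)]:
  q=proj(T,p); r=proj(S,p); print((q[0]-300+.5)*6-.5,(q[1]-150+.5)*6-.5,(r[0]-270+.5)*6-.5,(r[1]-160+.5)*6-.5)
"
```

```text
185.27996438282605 371.63900557497277 272.3415889173449 318.38329982402547
364.5817229817525 356.6238292968817 373.9593691940638 159.17878019135446
```

Call:
servo_tool:
  motion:
    - [[-0.03,-0.02,0.5,0,0,-0.09],[0,0,0.5,0,0,0],[0,0,0.4,0,0,0],[0,0,0.2,0,0,0],[0,0,0,0,0,0]]

```text
clock: 10.7
position: [0.4888, -0.3334, 0.2825]
ee_rot: [1.0, 0.008, 0.003, 0.002]
ft_force: [0.5, -0.7, -0.3]
grip_width: 0.999
```

```bash
python3 -c "
from h import *
go(.4875,-.339,.281,0.5)"
```

```text
pos [ 0.4888 -0.3334  0.2825] t 10.7 units [-0.03  0.11  0.03] n 0.1 x-yaw 0.9 tilt [ 0.005 -0.004 -1.   ] j7 0.43 F [ 0.5 -0.7 -0.3] g 0.999
turn units [ 0.05 -0.06  0.08]
```

Call:
servo_tool:
  motion:
    - [[-0.03,0.11,0.03,0.05,-0.06,0.05],[0,0,0,0,0,0]]

```text
clock: 10.9
position: [0.4877, -0.3391, 0.2828]
ee_rot: [1.0, 0.006, 0.001, 0.0]
ft_force: [0.1, 0.0, 0.4]
grip_width: 0.995
```

Call:
servo_tool:
  motion:
    - [[0,0,0,0,0,0],[0,0,0,0,0,0],[0,0,0,0,0,0],[0,0,0,0,0,0],[0,0,0,0,0,0],[0,0,0,0,0,0],[0,0,0,0,0,0]]
  jaw: 255
  force: 60

```text
clock: 11.6
position: [0.4881, -0.3397, 0.2854]
ee_rot: [1.0, 0.006, 0.002, 0.001]
ft_force: [-0.2, 0.4, 0.4]
grip_width: 0.271
```

```bash
python3 -c "
from h import *
go(.4875,-.339,.281,0.5)
T=cam('top'); crop(T,300,150,135,90,6,'i1.png')
S=cam('scene'); crop(S,270,160,110,90,6,'i2.png')"
```

```text
pos [ 0.4881 -0.3397  0.2854] t 11.6 units [-0.01 -0.01  0.09] n 0.1 x-yaw 0.6 tilt [ 0.004 -0.003 -1.   ] j7 0.44 F [-0.2  0.4  0.4] g 0.271
turn units [ 0.03 -0.04  0.03]
```

View pics/i2.png

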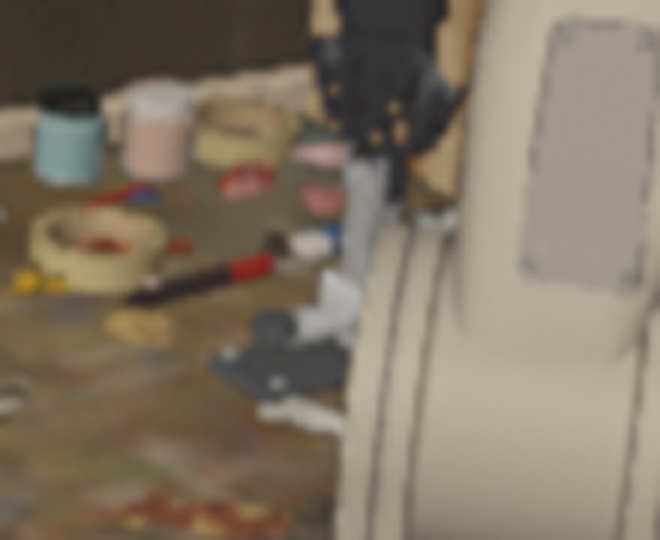

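View pics/i1.png

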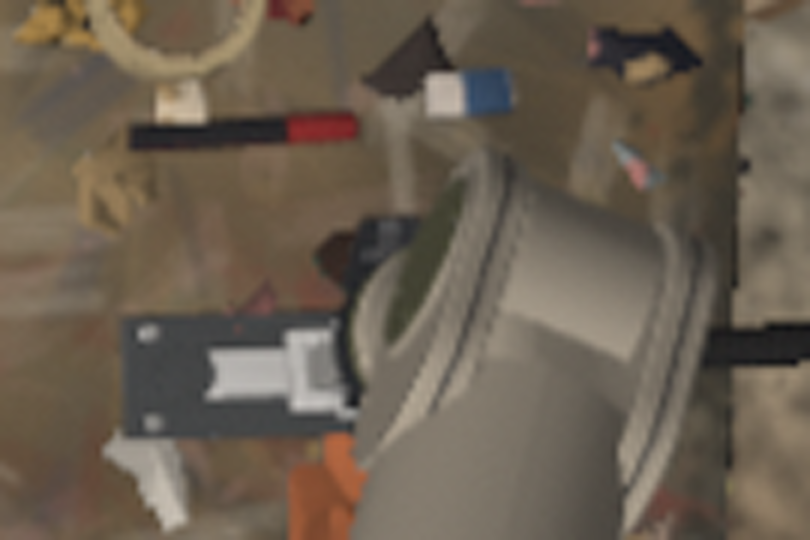

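Call:
servo_tool:
  motion:
    - [[0,0,-0.1,0,0,0],[0,0,-0.1,0,0,0],[-0.06,-0.2,0,0,0,0],[-0.06,-0.4,0,0,0,0],[-0.06,-0.5,0,0,0,0],[-0.06,-0.5,0,0,0,0],[-0.06,-0.5,0,0,0,0],[-0.06,-0.5,0,0,0,0],[-0.06,-0.4,0,0,0,0],[-0.05,-0.2,0,0,0,0],[0,0,0,0,0,0]]

```text
clock: 12.8
position: [0.4567, -0.1677, 0.2902]
ee_rot: [1.0, 0.006, -0.004, -0.002]
ft_force: [0.7, -0.5, -7.7]
grip_width: 0.274
```

```bash
python3 -c "
from h import *
go(.4603,-.045,.290,0.6)
T=cam('top'); crop(T,200,150,135,90,6,'j1.png')
S=cam('scene'); crop(S,220,160,150,110,5,'j2.png')"
```

```text
pos [ 0.4567 -0.1677  0.2902] t 12.8 units [ 0.1  -2.45  0.01] n 2.5 x-yaw 0.7 tilt [-0.008  0.004 -1.   ] j7 0.21 F [ 0.7 -0.5 -7.7] g 0.274
turn units [-0.05  0.09  0.03]
```

View pics/j2.png

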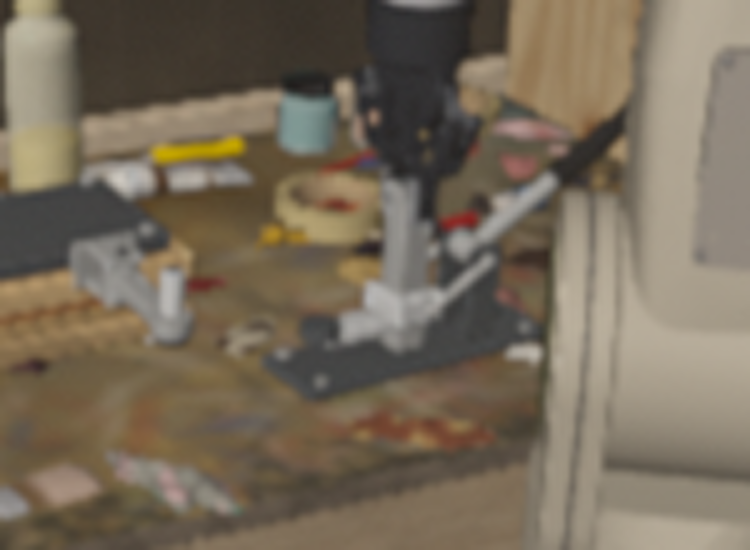

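View pics/j1.png

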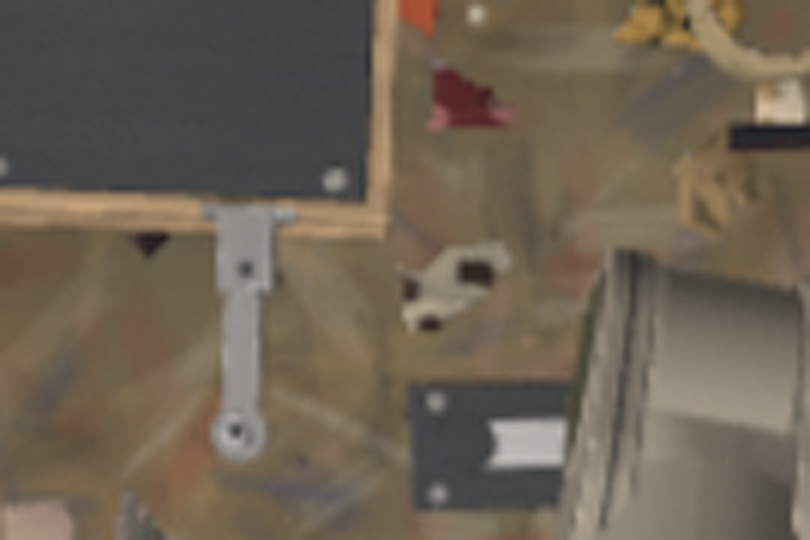

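```bash
python3 -c "
from h import *
T=cam('top');S=cam('scene')
A=lambda x,y,z:ray(T,200+(x+.5)/6-.5,150+(y+.5)/6-.5,z)
b1=A(436,402,.017);b2=A(437,493,.017);print((b1+b2)/2,b1-b2)
for y in (385,508): print(A(412,y,.015))
print(ray(S,220+(321.5)/5-.5,160+(324)/5-.5,.050))
"
```

```text
[ 0.45088394 -0.07560124  0.017     ] [ 0.04974811 -0.0006159   0.        ]
[ 0.485462   -0.06298582  0.015     ]
[ 0.41814258 -0.06147516  0.015     ]
[ 0.45127252 -0.09295908  0.05      ]
```

Call:
servo_tool:
  motion:
    - [[0.04,-0.2,0,-0.05,0.09,0],[0.04,-0.4,0,0,0,0],[0.04,-0.5,0,0,0,0],[0.02,-0.4,0,0,0,0],[0.02,-0.3,0,0,0,0],[0,-0.2,0,0,0,0],[0,-0.1,0,0,0,0],[0,0,0,0,0,0]]

```text
clock: 13.8
position: [0.466, -0.0633, 0.2901]
ee_rot: [1.0, 0.0, 0.003, 0.0]
ft_force: [-0.0, -0.3, -8.3]
grip_width: 0.268
```

```bash
python3 -c "
from h import *
go(.4635,-.045,.290,0.6)
T=cam('top'); crop(T,180,150,135,90,6,'k1.png')
S=cam('scene'); crop(S,220,160,150,110,5,'k2.png')"
```

```text
pos [ 0.466  -0.0633  0.2901] t 13.8 units [-0.05 -0.37  0.  ] n 0.4 x-yaw 0.0 tilt [ 0.005 -0.001 -1.   ] j7 -0.02 F [-0.  -0.3 -8.3] g 0.268
turn units [ 0.01 -0.06 -0.11]
```

View pics/k2.png

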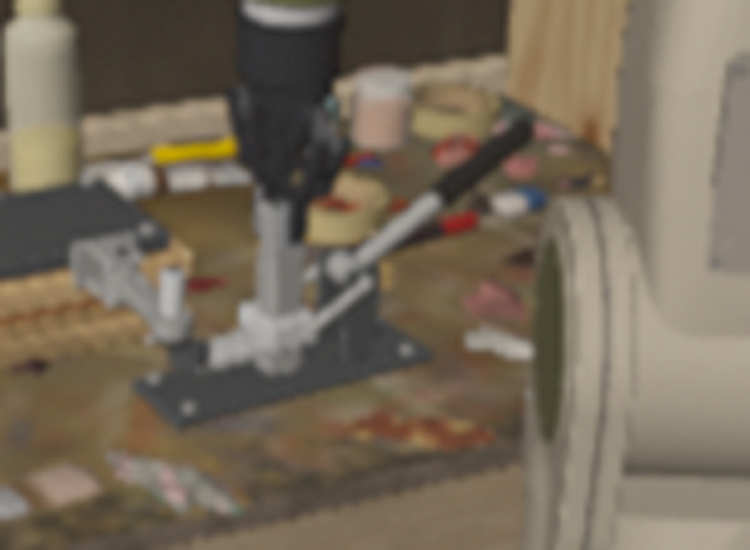

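View pics/k1.png

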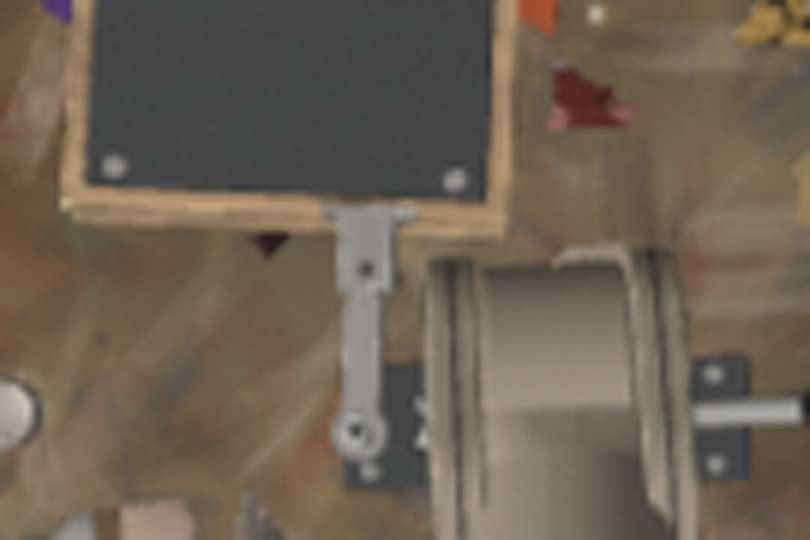

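```bash
python3 -c "
from h import *
T=cam('top');S=cam('scene')
A=lambda x,y,z:ray(T,180+(x+.5)/6-.5,150+(y+.5)/6-.5,z)
r1=A(713,374,.017);r2=A(716,464,.017);l=A(370,470,.017);print(r1,r2,l,(r1+r2)/2)
x=(r2-l)/np.linalg.norm(r2-l);print('xaxis',x);m=(r1+r2)/2;print('saddle',m-.175*x, (l+.015*x)+.025*np.array([-x[1],x[0],0]))
print('knob',A(356,430,.116))
B=lambda x,y,z:ray(S,220+(x+.5)/5-.5,160+(y+.5)/5-.5,z)
print('knobS',B(173,270,.116),'bolts',B(188,408,.017),B(154,379,.017),B(405,349,.017))
"
```

```text
[ 0.48936198 -0.16261209  0.017     ] [ 0.44001307 -0.16279885  0.017     ] [0.44067337 0.02677379 0.017     ] [ 0.46468752 -0.16270547  0.017     ]
xaxis [-0.00348304 -0.99999393  0.        ]
saddle [0.46529706 0.01229347 0.017     ] [0.46562097 0.01168681 0.017     ]
knob [0.45913419 0.02987385 0.116     ]
knobS [0.46059085 0.02770103 0.116     ] bolts [0.43897336 0.02645762 0.017     ] [0.48842179 0.02622901 0.017     ] [ 0.44018808 -0.16279271  0.017     ]
```

Call:
servo_tool:
  motion:
    - [[-0.06,-0.18,0,0,-0.06,0],[-0.06,-0.17,0,0,0,0],[0,0,0,0,0,0]]

```text
clock: 14.3
position: [0.4593, -0.0466, 0.2898]
ee_rot: [1.0, -0.002, -0.001, 0.0]
ft_force: [-0.9, -0.8, -8.0]
grip_width: 0.271
```

```bash
python3 -c "
from h import *
go(.4602,-.0458,.285,0)
T=cam('top'); crop(T,180,150,135,90,6,'l1.png')
S=cam('scene'); crop(S,220,160,150,110,5,'l2.png')"
```

```text
pos [ 0.4593 -0.0466  0.2898] t 14.3 units [ 0.02 -0.02  0.1 ] n 0.1 x-yaw -0.2 tilt [-0.001 -0.001 -1.   ] j7 -0.06 F [-0.9 -0.8 -8. ] g 0.271
turn units [ 0.01  0.01 -0.04]
```

View pics/l2.png

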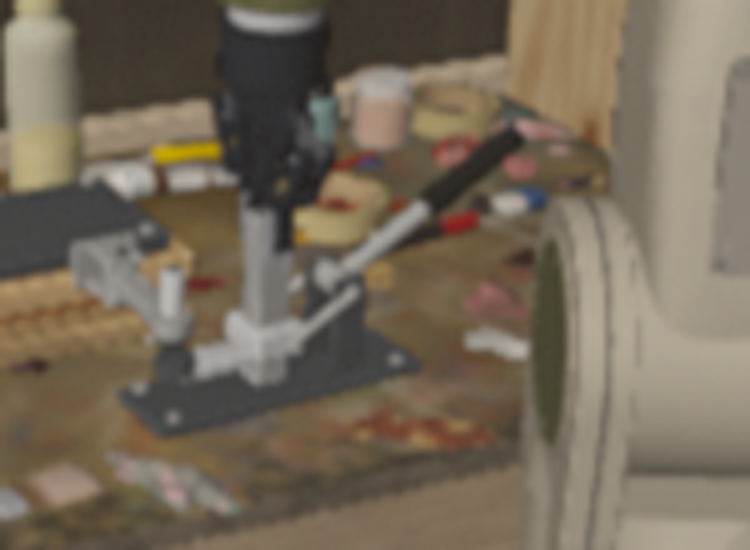

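View pics/l1.png

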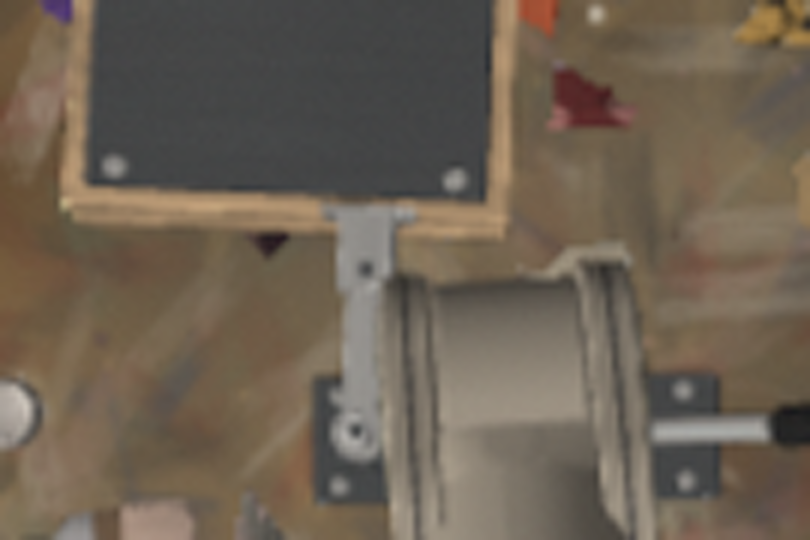

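```bash
python3 -c "
from h import *
T=cam('top');S=cam('scene')
A=lambda x,y,z:ray(T,180+(x+.5)/6-.5,150+(y+.5)/6-.5,z)
r1=A(683,390,.017);r2=A(686,481,.017);l=A(340,486,.017);l1=A(337,397,.017);m=(r1+r2)/2
x=(r2-l)/np.linalg.norm(r2-l);print('xaxis',x,'saddle',m-.175*x, l+.015*x+.025*np.array([-x[1],x[0],0]))
B=lambda x,y,z:ray(S,220+(x+.5)/5-.5,160+(y+.5)/5-.5,z)
b=(B(173,418,.017)+B(140,388,.017))/2; print('S',b,B(397,359,.017))
"
```

```text
xaxis [-0.00641384 -0.99997943  0.        ] saddle [0.45711611 0.02902321 0.017     ] [0.45719703 0.0281556  0.017     ]
S [0.45635961 0.04241749 0.017     ] [ 0.42974655 -0.14795886  0.017     ]
```

Call:
servo_tool:
  motion:
    - [[0.05,-0.02,0,0,0,0],[0,0,0.05,0,0,0],[0,0,0.05,0,0,0],[0,0,0,0,0,0]]

```text
clock: 14.9
position: [0.463, -0.0474, 0.2856]
ee_rot: [1.0, -0.003, 0.0, 0.001]
ft_force: [-0.5, 0.4, -5.2]
grip_width: 0.271
```

```bash
python3 -c "
from h import *
go(.4615,-.0458,.285,0)"
```

```text
pos [ 0.463  -0.0474  0.2856] t 14.9 units [-0.03 -0.03  0.01] n 0.0 x-yaw -0.3 tilt [ 0.    -0.002 -1.   ] j7 -0.07 F [-0.5  0.4 -5.2] g 0.271
turn units [ 0.02 -0.   -0.07]
```

Call:
servo_tool:
  motion:
    - [[-0.02,-0.03,0,0,0,0],[0,0,0.03,0,0,0],[0,0,0,0,0,0]]

```text
clock: 15.2
position: [0.4625, -0.0458, 0.2858]
ee_rot: [1.0, -0.003, 0.001, 0.001]
ft_force: [-0.1, 0.5, -7.6]
grip_width: 0.267
```

Call:
servo_tool:
  motion:
    - [[0,0,0,0,0,0],[0,0,0,0,0,0],[0,0,0,0,0,0],[0,0,0,0,0,0],[0,0,0,0,0,0],[0,0,-0.3,0,0,0],[0,0,-0.6,0,0,0],[0,0,-0.8,0,0,0],[0,0,-0.5,0,0,0],[0,0.5,0,0,0,0],[0,0.8,0,0,0,0],[0,0.8,0,0,0,0]]
  jaw: 0

```text
clock: 16.4
position: [0.4633, -0.1476, 0.4031]
ee_rot: [1.0, 0.003, 0.004, 0.002]
ft_force: [0.7, -0.5, -0.7]
grip_width: 1.002
```

```bash
python3 -c "
from h import *
go(.4595,-.229,.36,0)
T=cam('top'); crop(T,180,150,135,90,6,'m1.png')
S=cam('scene'); crop(S,220,160,150,110,5,'m2.png')"
```

```text
pos [ 0.4633 -0.1476  0.4031] t 16.4 units [-0.09  1.63  0.87] n 1.6 x-yaw 0.3 tilt [ 0.009 -0.003 -1.   ] j7 0.2 F [ 0.7 -0.5 -0.7] g 1.002
turn units [ 0.04 -0.1   0.06]
```

View pics/m2.png

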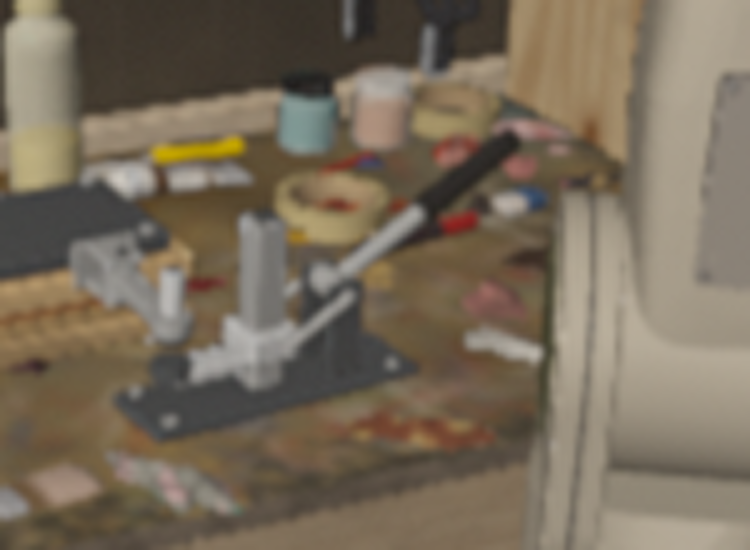

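View pics/m1.png

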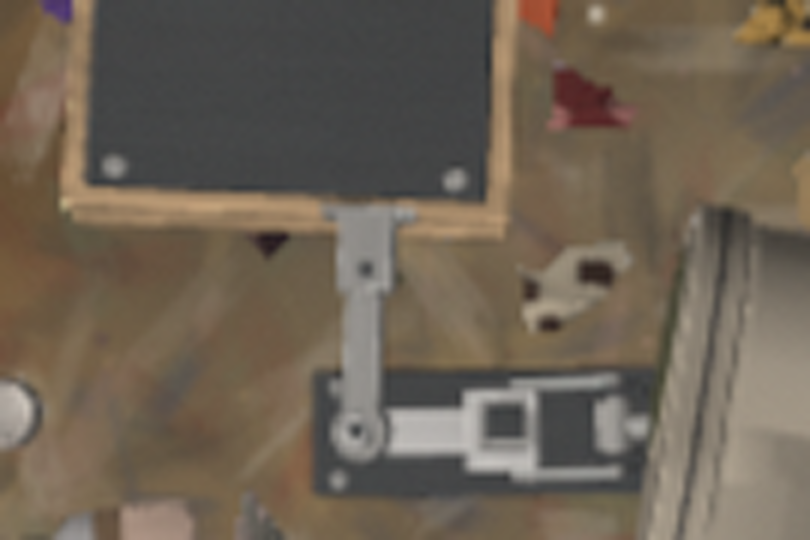

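```bash
python3 -c "
from h import *
T=cam('top');S=cam('scene')
A=lambda x,y,z:ray(T,180+(x+.5)/6-.5,150+(y+.5)/6-.5,z)
b=(A(337,390,.012)+A(339,480,.012))/2; e=(A(315,370,.01)+A(315,492,.01))/2; c=A(505,424,.143)
print('bolts->saddle',b-[0,.015,0],'edge',e-[0,.03,0],'col',c+[0,.075,0])
B=lambda x,y,z:ray(S,220+(x+.5)/5-.5,160+(y+.5)/5-.5,z)
print('disc S',B(169,366,.045),(B(168,421,.012)+B(135,392,.012))/2-[0,.015,0])
"
```

```text
bolts->saddle [0.46036537 0.02924342 0.012     ] edge [0.46293006 0.02696718 0.01      ] col [0.45962781 0.02890679 0.143     ]
disc S [0.45452506 0.03342492 0.045     ] [0.46148352 0.02856164 0.012     ]
```

Call:
servo_tool:
  motion:
    - [[-0.03,0.5,0,0.04,-0.1,0.06],[-0.02,0.6,0.1,0,0,0],[0,0.4,0.2,0,0,0],[0,0.1,0.3,0,0,0],[0,0,0.3,0,0,0],[0,0,0,0,0,0]]
  jaw: 255

```text
clock: 17.2
position: [0.4628, -0.2224, 0.3563]
ee_rot: [1.0, 0.004, -0.0, -0.001]
ft_force: [-0.7, 0.2, -0.7]
grip_width: 0.005
```

```bash
python3 -c "
from h import *
go(.4595,-.229,.335,0)
T=cam('top'); crop(T,240,150,135,90,6,'n1.png')
S=cam('scene'); crop(S,220,140,150,110,5,'n2.png')"
```

```text
pos [ 0.4628 -0.2224  0.3563] t 17.2 units [-0.07  0.13  0.43] n 0.4 x-yaw 0.4 tilt [-0.     0.003 -1.   ] j7 0.32 F [-0.7  0.2 -0.7] g 0.005
turn units [-0.03  0.    0.09]
```

View pics/n2.png

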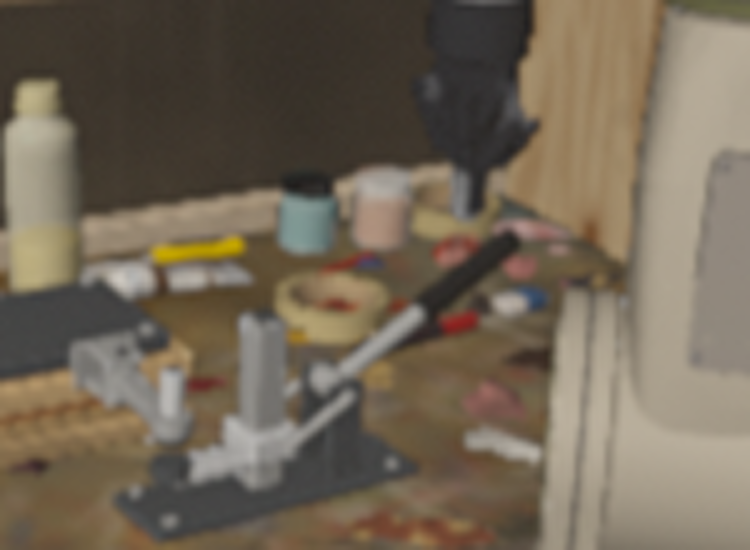

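View pics/n1.png

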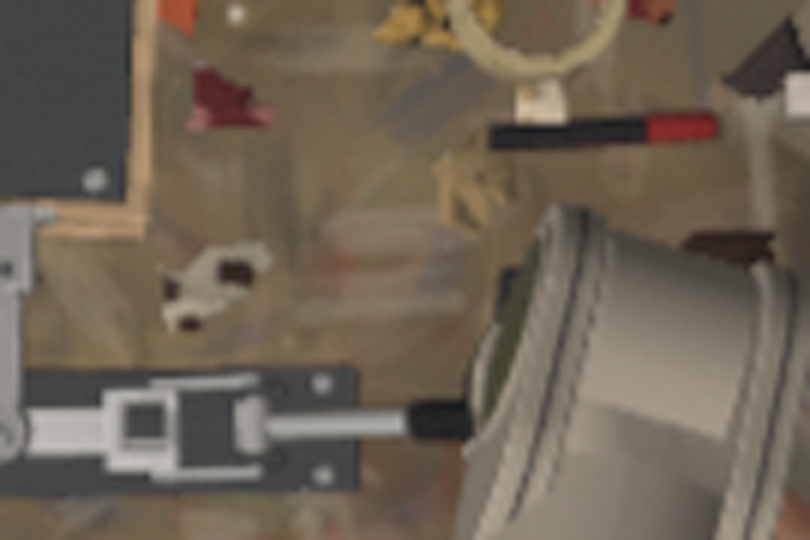

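```bash
python3 -c "
from h import *
T=cam('top');S=cam('scene')
A=lambda x,y,z:ray(T,240+(x+.5)/6-.5,150+(y+.5)/6-.5,z)
print(A(410,420,.121),A(440,419,.128),(A(322,384,.012)+A(323,475,.012))/2)
B=lambda x,y,z:ray(S,220+(x+.5)/5-.5,140+(y+.5)/5-.5,z)
print(B(510,242,.165),B(424,310,.121))
"
```

```text
[ 0.45968482 -0.18170934  0.121     ] [ 0.45962259 -0.19620597  0.128     ] [ 0.45946826 -0.14535885  0.012     ]
[ 0.44644496 -0.25308194  0.165     ] [ 0.45446992 -0.18316833  0.121     ]
```

Call:
servo_tool:
  motion:
    - [[-0.06,0.13,0.2,-0.03,0,0.09],[0,0,0.2,0,0,0],[0,0,0,0,0,0]]

```text
clock: 17.7
position: [0.4607, -0.2295, 0.3389]
ee_rot: [1.0, -0.0, 0.003, 0.002]
ft_force: [-0.2, 0.7, -0.2]
grip_width: -0.003
```

```bash
python3 -c "
from h import *
go(.4595,-.229,.327,0)
"
```

```text
pos [ 0.4607 -0.2295  0.3389] t 17.7 units [-0.03 -0.01  0.24] n 0.2 x-yaw -0.0 tilt [ 0.006 -0.004 -1.   ] j7 0.32 F [-0.2  0.7 -0.2] g -0.003
turn units [ 0.04 -0.07 -0.  ]
```

Call:
servo_tool:
  motion:
    - [[-0.03,0,0.1,0.04,-0.07,0],[0,0,0.12,0,0,0],[0,0.02,0.12,0,0,0],[0,0.02,0.12,0,0,0],[0,0.02,0.12,0,0,0],[0,0.02,0.12,0,0,0],[0,0.02,0.12,0,0,0]]

```text
clock: 18.4
position: [0.4597, -0.2356, 0.2961]
ee_rot: [1.0, -0.0, 0.001, 0.001]
ft_force: [-0.1, -1.6, 4.1]
grip_width: 0.002
```

```bash
python3 -c "
from h import *
go(.4595,-.235,.28,0)
S=cam('scene'); crop(S,220,140,150,110,5,'o2.png')"
```

```text
pos [ 0.4597 -0.2356  0.2961] t 18.4 units [-0.   -0.01  0.32] n 0.3 x-yaw -0.0 tilt [ 0.002 -0.002 -1.   ] j7 0.31 F [-0.1 -1.6  4.1] g 0.002
turn units [ 0.03 -0.03 -0.01]
```

View pics/o2.png

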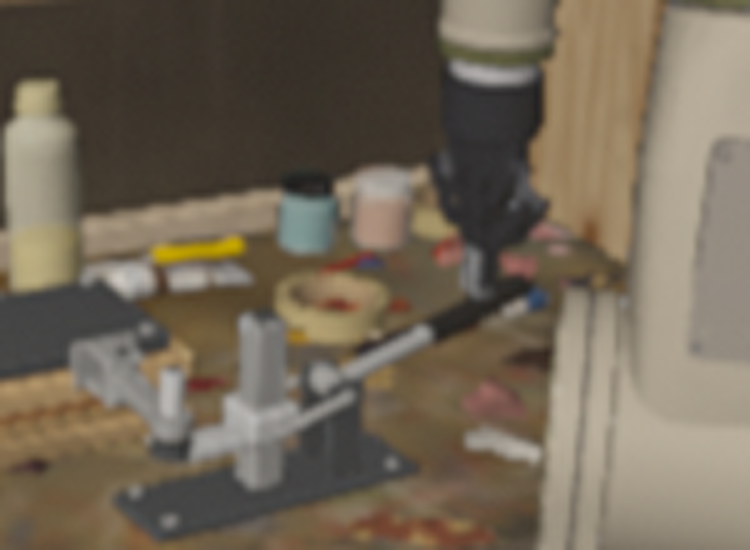

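Call:
servo_tool:
  motion:
    - [[0,0,0.12,0,0,0],[0,0.02,0.12,0,0,0],[0,0,0.12,0,0,0],[0,0.02,0.12,0,0,0],[0,0,0.12,0,0,0],[0,0.02,0.12,0,0,0]]

```text
clock: 19.05
position: [0.4605, -0.2418, 0.2635]
ee_rot: [1.0, -0.002, 0.003, 0.004]
ft_force: [-4.3, 4.1, 10.9]
grip_width: -0.002
```

```bash
python3 -c "
from h import *
go(.4595,-.24,.231,0)
S=cam('scene'); crop(S,220,140,150,110,5,'p2.png')"
```

```text
pos [ 0.4605 -0.2418  0.2635] t 19.05 units [-0.02 -0.04  0.65] n 0.6 x-yaw -0.2 tilt [ 0.006 -0.009 -1.   ] j7 0.3 F [-4.3  4.1 10.9] g -0.002
turn units [ 0.1  -0.07 -0.04]
```

View pics/p2.png

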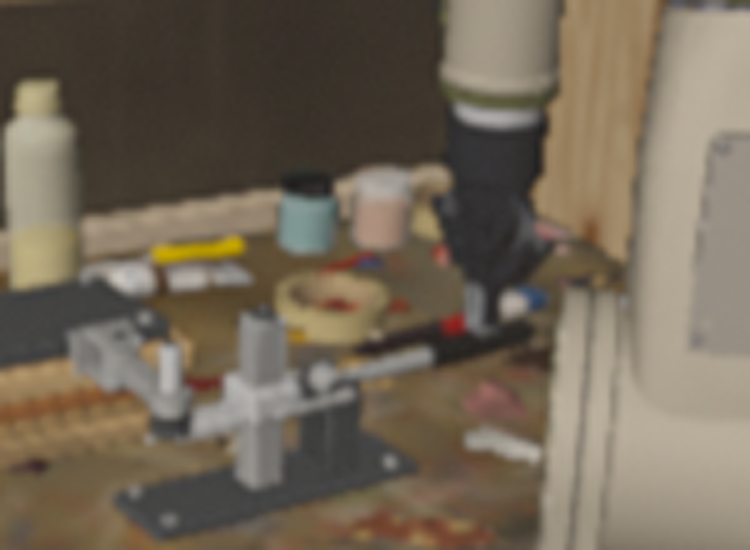

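Call:
servo_tool:
  motion:
    - [[-0.02,-0.02,0.12,0.1,-0.07,0],[0,0,0.14,0,0,0],[0,0,0.14,0,0,0],[0,0,0.14,0,0,0],[0,0,0.14,0,0,0]]

```text
clock: 19.6
position: [0.4609, -0.2425, 0.233]
ee_rot: [1.0, -0.003, 0.002, 0.002]
ft_force: [-4.9, 4.3, 19.4]
grip_width: 0.001
```

```bash
python3 -c "
from h import *
go(.4595,-.243,.231,0)
S=cam('scene'); crop(S,220,140,150,110,5,'q2.png')"
```

```text
pos [ 0.4609 -0.2425  0.233 ] t 19.6 units [-0.03  0.01  0.04] n 0.0 x-yaw -0.3 tilt [ 0.004 -0.004 -1.   ] j7 0.29 F [-4.9  4.3 19.4] g 0.001
turn units [ 0.05 -0.05 -0.06]
```

View pics/q2.png

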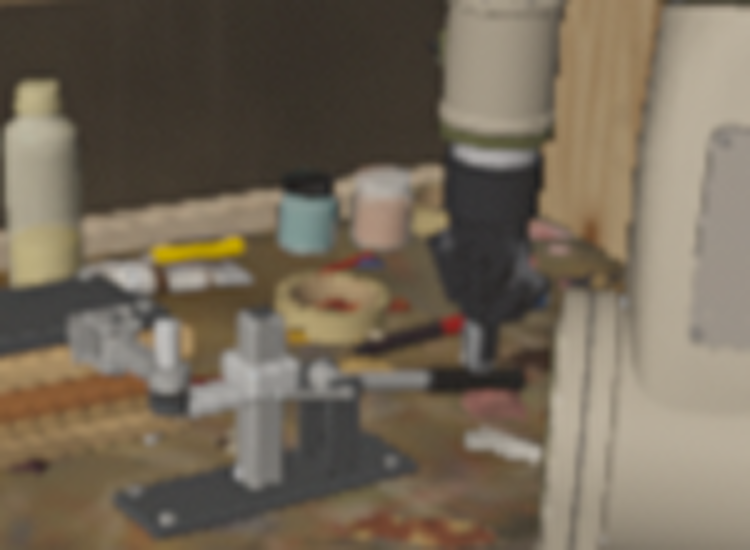

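Call:
servo_tool:
  motion:
    - [[-0.01,0,0.08,0,-0.05,0],[0,0,0.08,0,0,0],[0,0,0.06,0,0,0],[0,0,0.05,0,0,0]]

```text
clock: 20.05
position: [0.4617, -0.242, 0.2297]
ee_rot: [1.0, -0.003, -0.001, 0.003]
ft_force: [-17.1, 6.4, 42.4]
grip_width: -0.001
```

```bash
python3 -c "
from h import *
go(.4595,-.243,.231,0)
T=cam('top'); crop(T,180,150,135,90,6,'r1.png')
S=cam('scene'); crop(S,220,140,150,110,5,'r2.png')
go(.4595,-.243,.231,0)"
```

```text
pos [ 0.4617 -0.242   0.2297] t 20.05 units [-0.04  0.02 -0.03] n 0.0 x-yaw -0.3 tilt [-0.002 -0.007 -1.   ] j7 0.28 F [-17.1   6.4  42.4] g -0.001
turn units [ 0.08  0.02 -0.06]
pos [ 0.4616 -0.2419  0.2297] t 20.15 units [-0.04  0.02 -0.03] n 0.0 x-yaw -0.3 tilt [-0.002 -0.007 -1.   ] j7 0.28 F [-16.6   8.1  44.7] g 0.001
turn units [ 0.08  0.02 -0.06]
```

View pics/r2.png

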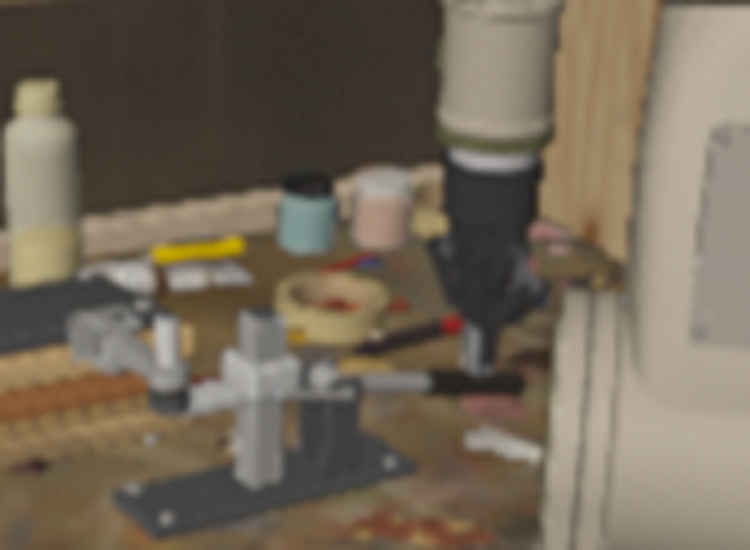

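View pics/r1.png

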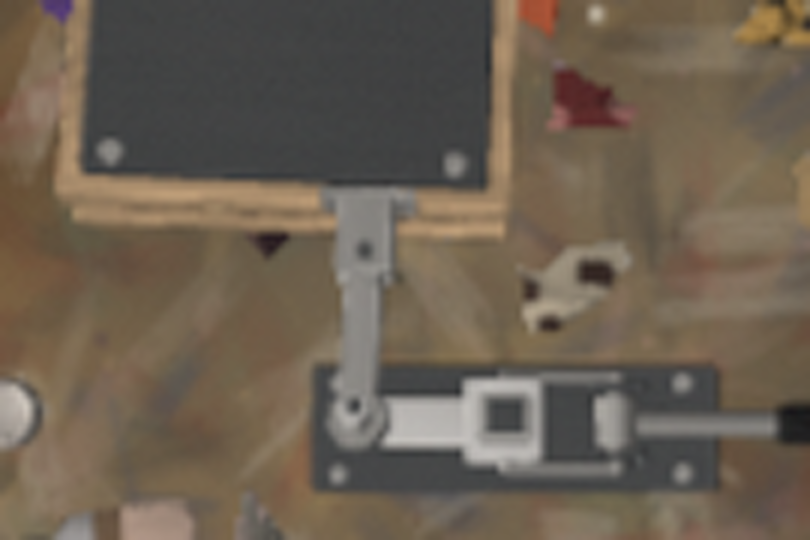

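Call:
servo_tool:
  motion:
    - [[-0.02,0,0,0,0,0],[0,0,0.01,0,0,0]]

```text
clock: 20.35
position: [0.4609, -0.2415, 0.233]
ee_rot: [1.0, -0.003, -0.001, 0.004]
ft_force: [-5.2, 1.2, 13.8]
grip_width: -0.002
```

```bash
python3 -c "
from h import *
go(.4595,-.243,.231,0)
T=cam('top'); 
go(.4595,-.243,.231,0)"
```

```text
pos [ 0.4609 -0.2415  0.233 ] t 20.35 units [-0.03  0.03  0.04] n 0.0 x-yaw -0.3 tilt [-0.002 -0.008 -1.   ] j7 0.28 F [-5.2  1.2 13.8] g -0.002
turn units [ 0.09  0.02 -0.06]
pos [ 0.4609 -0.2416  0.2329] t 20.4 units [-0.03  0.03  0.04] n 0.0 x-yaw -0.3 tilt [-0.002 -0.008 -1.   ] j7 0.28 F [-6.2  2.1 13.6] g -0.0
turn units [ 0.09  0.02 -0.06]
```

Call:
servo_tool:
  motion:
    - [[-0.01,0,0.08,0,0,0],[-0.01,0,0.05,0,0,0]]

```text
clock: 20.6
position: [0.4607, -0.2412, 0.2305]
ee_rot: [1.0, -0.003, -0.0, 0.005]
ft_force: [-12.0, 5.1, 36.6]
grip_width: -0.0
```

```bash
python3 -c "
from h import *
import time
for i in range(4):
  T=cam('top'); go(.4595,-.243,.231,0)
S=cam('scene'); crop(S,220,140,150,110,5,'s2.png'); crop(T,180,150,135,90,6,'s1.png')
T0=cv2.imread('pics/top0.png')[:,:,::-1]; d=cv2.absdiff(T0,T[0]['color']).max(2); d=(d>40).astype('uint8')*255; cv2.imwrite('pics/diff.png',d)
cv2.imwrite('pics/topend.png',T[0]['color'][:,:,::-1])"
```

```text
pos [ 0.4607 -0.2412  0.2306] t 20.65 units [-0.02  0.04 -0.01] n 0.0 x-yaw -0.3 tilt [-0.001 -0.01  -1.   ] j7 0.28 F [-12.1   5.2  35.7] g -0.004
turn units [ 0.11  0.01 -0.06]
pos [ 0.4607 -0.2412  0.2307] t 20.7 units [-0.02  0.04 -0.01] n 0.0 x-yaw -0.3 tilt [-0.001 -0.01  -1.   ] j7 0.28 F [-11.4   5.2  35.2] g -0.0
turn units [ 0.11  0.01 -0.06]
pos [ 0.4607 -0.2413  0.2307] t 20.75 units [-0.02  0.04 -0.  ] n 0.0 x-yaw -0.3 tilt [-0.001 -0.01  -1.   ] j7 0.28 F [-11.7   4.8  34.2] g -0.0
turn units [ 0.11  0.01 -0.06]
pos [ 0.4607 -0.2412  0.2307] t 20.8 units [-0.02  0.04 -0.  ] n 0.0 x-yaw -0.3 tilt [-0.001 -0.01  -1.   ] j7 0.28 F [-11.7   4.9  34.5] g 0.001
turn units [ 0.11  0.01 -0.06]
```

View pics/s2.png

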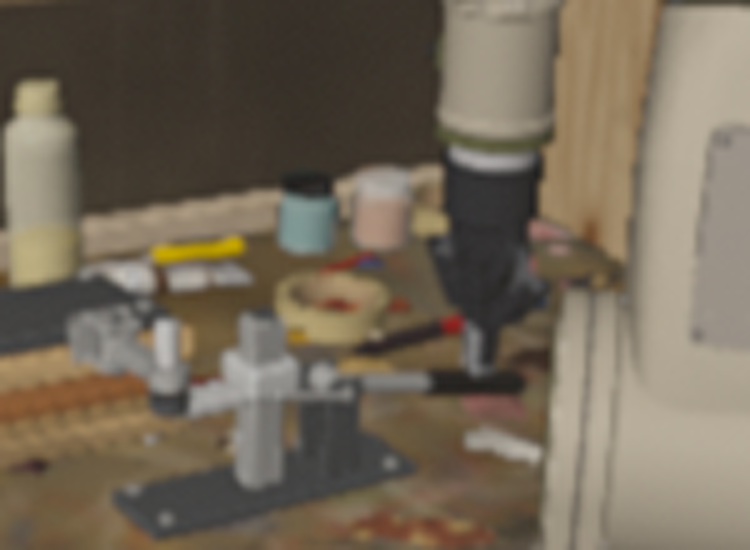

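View pics/topend.png

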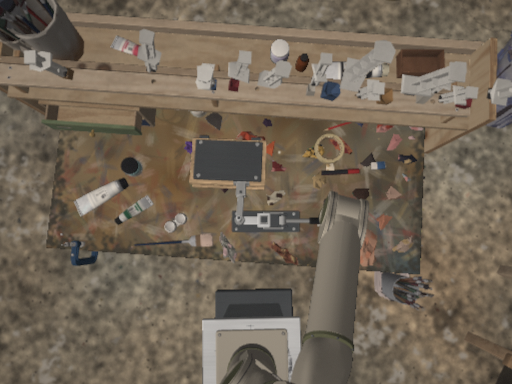

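```bash
python3 -c "
from h import *
go(.4595,-.243,.231,0)
print(order.hand_in())
go(.4595,-.243,.231,0)"
```

```text
pos [ 0.4607 -0.2412  0.2307] t 20.85 units [-0.02  0.04 -0.  ] n 0.0 x-yaw -0.3 tilt [-0.001 -0.01  -1.   ] j7 0.28 F [-11.    4.9  34.7] g 0.001
turn units [ 0.11  0.01 -0.06]
the job is handed in; nothing more can be done
None
the job is handed in; nothing more can be done
```

I handed the job in at about 20.9 s with the lid raised on the jack and the closed fingers holding the handle down. No verdict was reported.

**What I did:** I pinched the bracket knob and swung it to its stop, where the image put it at about 1.58 rad. I gripped the jack by its column, set it under the pad, and pushed the handle fully down with the closed fingertips.

**Last checks:**
- **Jack placement:** with the lid still shut, the saddle was about 1–2 mm from the pad axis by most measurements. The jack's front edge gave about 4 mm and a rough disc reading in the scene view about 6 mm, both inside the 12 mm limit. I did not re-measure the offset once the lid was up.
- **Handle:** the fingertip height puts the grip axis about 47 mm above the table, which matches fully down. The pose held steady over the last readings.
- **Push:** about 35 N down, more than the 10–16 N needed, plus about 12 N sideways that I did not remove. I had backed off an earlier push of 45 N.
- **Lid and jack:** the pictures show the lid up, the pad on the saddle and the jack flat. I estimate the lid at about 0.12 rad from the stroke, not from a direct measurement. The gripper was well clear of lid and bracket.
- **Other things on the table:** they look unmoved in the final top view. I judged this by eye, and nothing came near them.

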